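# Release a locked cash drawer with the release pin

## Robot

A 7-joint arm with a two-finger parallel gripper is mounted at the origin on a cart in front of the work surface, level with it; the furniture and walls round the work are solid. World frame = base frame: x ahead of the robot, y to its left, z up, the work surface at z = 0. Lengths are in m, angles in rad, forces in N, time in s.
With the tool pointing down it reaches from about 0.4 to 0.875 m from the base axis. Payload 19.3 kg.
Tool frame: the origin (TCP) lies midway between the tips of the shut fingers; the grasp point (between the pads) lies 19 mm behind it; z points along the fingers, y is the line along which they close (so a half turn about z gives the same grasp; the last joint's range is limited). The gripper opens to 85 mm and grips with 20 to 120 N. Pads are 22 mm wide; open, the fingers measure 114 mm over their backs; the gripper's body (76 mm by 85 mm) begins 54 mm behind the grasp point. The pads swing forward as they close: fully open they stand 13 mm farther back than shut.
Start: joints at [-1.346, 0.521, -0.036, 1.599, 0.021, 1.021, -0.113], TCP at [0.182, 0.598, 0.231] pointing down, gripper open.
Joint ranges: [-2.91, 2.91], [-0.3, 2.13], [-1.5, 1.42], [0.17, 2.43], [-1.26, 4.41], [0.16, 1.93], [-2.52, 2.52]. Speed limits (rad/s): [1.89, 1.89, 2.39, 2.39, 3.01, 3.01, 3.01].

## Interface

Orientations are given as [roll, pitch, yaw] about the fixed x, y, z axes, in that order (R = Rz(yaw) Ry(pitch) Rx(roll)).
In Python, from workcell import * gives the robot as it stands. The module is installed in compiled form; this text tells all that it offers.
- The arm moves only by the tool play_rows, never from a script. Its argument "deltas" is a list of rows, each a list of 7 numbers: the shift along the tool's x, y, z in units of 500 mm (1.0 is 500 mm), then the turn, a rotation vector about the tool's x, y, z in units of 120 degrees (1.0 is 120 degrees), then the closure, from 0 (fully open) to 1 (shut). A call has 1 to 10 rows; each row is the pose to reach, as a shift and turn from the pose commanded when the call began, along the tool's axes at that moment; what a row does not reach only later rows make up. A row lasts 1/10 s, in which the tool goes at most 50 mm and 8.59 degrees, less where a joint would pass 70% of its speed; a pose out of reach is approached as far as the arm can. A call with a number of a shift or a turn outside -1 to 1 is refused whole. A call with a gripper value outside its range is refused whole. The fingers move at their own pace and stop on an object; "newtons" is the grip in N (left out, the last holds). Time passes only in rows, so rows that repeat a pose let the fingers close. It gives the time, the measured TCP pose, the force, the opening and the grip force at its end, in the units of the state.
- observe(): the state, without advancing time (a new reading comes with each control period).
- grab_frame(name): name is "scene" or "top" or "wrist"; returns the picture (400x640x3 uint8, red, green, blue); there is no depth.
- get_calibration(name): a dict with "fovy" (degrees; the focal length in pixels is half the picture's height over the tangent of half this angle, whatever the lens; pixels are square), "cx", "cy" (the principal point, pixels), "xyz" and "rotation" of the camera in the world. Camera axes: x right, y down, z forward; pixel columns grow to the right and rows downward; lengths in m; the calibration is good to about 2 mm. A picture is of the moment at which its call begins: read the wrist's pose just before it. get_calibration takes no time and is no camera call; for the wrist camera it gives the pose at the moment of the call.
- job_done(): hands the job in; it is judged then, once.
The state is a dict: "clock": time; "qpos": joint angles; "qd": joint speeds; "joint_efforts": joint torques, N m; "position": TCP position; "tool_rot": TCP orientation; "force": force on the tool from outside, world axes, zero at the start; "moment": the same for the moment, N m; "grip_width": finger opening in m; "finger_force": force on a finger pad.
Only numpy, scipy, OpenCV 4.12 (cv2) and the standard library are available. Lean on these libraries where they do the work, as an engineer would, in place of code of your own. Each camera call takes 0.05 s, during which the arm holds its last target. There are 200 camera calls.

## Task

The cash drawer on the counter is locked: take the wooden-handled release pin out of its stand, push it down through the narrow slot in the top of the drawer's housing, feel for the latch tab hidden below and press it gently, never forcing anything, until the drawer springs open. Then draw the pin out and put it back fully down in its stand, and leave the other things on the counter where they are.

Things in the scene. Friction and masses are not known exactly. Their poses are not given: they have to be found in the camera images.
- slot (a point): centre of the release slot in the housing's flat top, at the top's height (80 mm above the counter). x to the housing's back, y along the slot, z up. The slot is 12 mm wide in x and 56 mm long in y, with a thin black frame; its top is 4 mm thick and cheeks 12 mm apart guide the pin down to 28 mm below the top. Beside the tab a rigid floor lies 30.5 mm below the top.
- tab_zone (a point): middle of the zone where the hidden latch tab's upper face may lie, 21 mm below the slot's centre. The tab's centre is up to 18 mm to either side of this along the slot, its upper face up to 5 mm higher or lower. The tab is a block 14 mm long along the slot, nearly as wide as it, with upright sides; it cannot move sideways and sinks through a 17 mm gap in the rigid floor, so press near its middle.
- cash_drawer (a joint): drawer's opening in m: about 0.0005 as latched; springs to 0.05 towards the housing's front (its -x) once the latch lets go. The tab yields straight down against a spring: 4 N to start, 6 to 8 N when it frees the drawer at 11 to 12 mm, hard stop at 15 mm, springs back when let go. Over 30 N from the pin inside the slot, even as a knock, breaks it: feel at 20 mm/s.
- cash_case: housing of the cash drawer, grey, 220 x 240 x 80 mm, fixed to the counter; origin at the centre of its underside, x to its back, z up. The slot's centre lies 85 mm behind the middle of its top
- pin_tip (a point): lower end of the release pin: a straight round steel rod, 8 mm thick with a round end, 76 mm from this end to the wooden handle. z runs up the rod to the handle
- pin_handle (a point): centre of the pin's square wooden handle, 16 x 16 mm and 45 mm high, 98.5 mm above the tip along the pin's z; its faces look along its x and y. The pin weighs about 60 g and starts upright in its stand, where it may lean 2 degrees
- pin_stand: wooden block 64 x 64 x 50 mm, fixed to the counter; origin at the centre of its underside, z up
- pin_stand_hole0 (a point): centre of the mouth of the stand's one round hole, at the top of the block; 11 mm wide with a small chamfer, 40 mm deep
- stamp_mid (a point): middle of a wooden hand stamp, 32 x 45 x 62 mm, a loose bystander
- candle_mid (a point): middle of a candle in a glass jar, 76 mm wide and 90 mm high, a loose bystander
- roll_mid (a point): middle of a roll of brown packing tape lying flat, 90 mm wide and 48 mm high, a loose bystander
Not all that is in view belongs to the job. Leave any orange look-alike of the pin_stand alone.

How it is judged:
By the outcome, as a careful person would: the job done as asked, in the order asked, and still so for the second after the job is handed in, with the robot touching nothing.
It also fails if it takes over 61 s, if anything falls off the work surface, if the arm or the gripper's body presses on something with over 40 N, if the wrist force passes 120 N, or if a joint passes its speed limit or range.

## Working session

There is one attempt and no reset: what is moved stays moved. The work goes in short steps, Python scripts to look and compute and a tool call to move; the robot and the scene stay as the last step left them, time stands still between calls to the robot, and variables do not carry over. Pictures are saved under pics/ and viewed, at most 10 in all, crops included, and the job is handed in when it is done.

Besides the shell and the picture viewer there is one more tool, called after "Emit:" by a JSON object that holds its "fn" and its "kwargs", one argument or row to a line. play_rows: Moves the arm, as the interface text tells. Its arguments: {"type":"object","properties":{"deltas":{"type":"array"},"newtons":{"type":"number"}},"required":["deltas"]}

```bash
mkdir -p pics; ls
python3 - <<'E'
from workcell import *
import cv2
s=observe();print(s)
for n in("scene","top","wrist"):
    c=get_calibration(n);print(n,c)
for n in("scene","top"):
    cv2.imwrite(f"pics/{n}0.png",grab_frame(n)[:,:,::-1])
E
```

```text
pics
{'clock': 0.0, 'qpos': array([-1.34620207,  0.52202696, -0.03630038,  1.59996133,  0.02124664,
        1.02107509, -0.11276399]), 'qd': array([ 9.06510623e-04, -1.96541793e-04,  7.74765324e-04, -2.46290980e-05,
        7.11632752e-04, -9.38454491e-04,  1.09029041e-03]), 'joint_efforts': array([ 5.66239905e-04, -9.27106977e+01,  1.97969735e+00, -3.69940495e+01,
        1.78325531e-02,  8.03775445e-03, -4.62528618e-06]), 'position': array([0.18156065, 0.59772734, 0.23073468]), 'tool_rot': array([-3.14051491e+00,  1.28265394e-04,  2.84682461e+00]), 'force': array([ 0.59926336, -0.36132184, -0.06333913]), 'moment': array([-0.00113768,  0.02791949, -0.01931099]), 'finger_force': 0.0, 'grip_width': 0.0853697258061829}
scene {'fovy': 47.412968698590085, 'cx': 317.630393588251, 'cy': 193.30913828717806, 'xyz': array([-0.07575127, -0.71953484,  0.8790957 ]), 'rotation': array([-2.27720762e+00, -1.04997070e-03, -6.93703186e-01])}
top {'fovy': 53.079654147093265, 'cx': 320.1361236728113, 'cy': 206.76999007137078, 'xyz': array([ 0.37247669, -0.0290168 ,  1.14098378]), 'rotation': array([-2.99275678,  0.01532365, -1.55922108])}
wrist {'fovy': 61.42714415144963, 'cx': 321.68568755945046, 'cy': 202.12104744632612, 'xyz': array([0.11441147, 0.61810797, 0.373971  ]), 'rotation': array([2.85862413e+00, 3.21181727e-04, 1.27567587e+00])}
```

View pics/scene0.png

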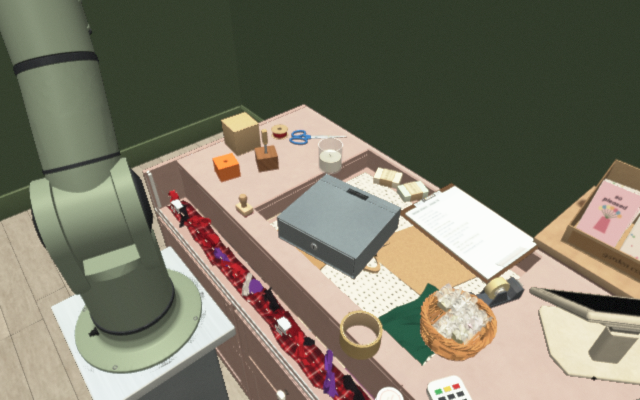

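View pics/top0.png

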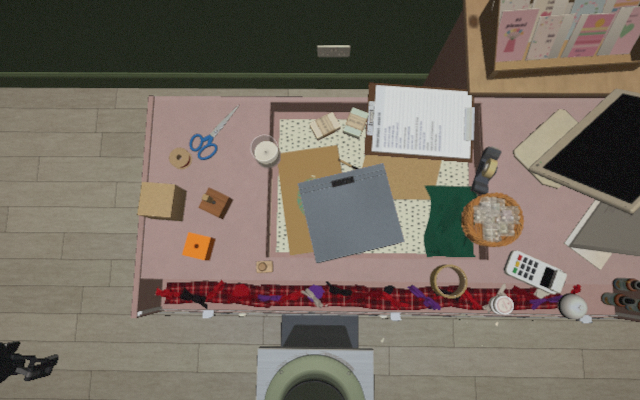

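The scene view shows the stand and pin at about (266,155), the orange decoy at (226,167), the housing at (340,225) and the slot at (357,194). In the top view the stand is at (214,203), the slot at (343,182), the candle at (265,152), the stamp at (265,267) and the tape roll at (449,282). The black gripper is at the lower left.

```bash
cat > h.py <<'E'
from workcell import *
import numpy as np, cv2
from scipy.spatial.transform import Rotation as R
def cam(n):
    c=get_calibration(n); f=200/np.tan(np.radians(c["fovy"]/2))
    return f,c["cx"],c["cy"],np.array(c["xyz"]),R.from_euler("xyz",c["rotation"]).as_matrix()
def cast(C,p,z):
    f,cx,cy,o,M=C; d=M@np.array([(p[0]-cx)/f,(p[1]-cy)/f,1]); return o+d*(z-o[2])/d[2]
def ray(C,p):
    f,cx,cy,o,M=C; d=M@np.array([(p[0]-cx)/f,(p[1]-cy)/f,1]); return o,d/np.linalg.norm(d)
def proj(C,P):
    f,cx,cy,o,M=C; q=M.T@(np.array(P)-o); return np.array([f*q[0]/q[2]+cx,f*q[1]/q[2]+cy])
def delta(pos,Rt,s=None):
    """units for the move from the present pose to pos, rotation Rt"""
    s=s or observe(); Rc=R.from_euler("xyz",s["tool_rot"])
    d=Rc.inv().apply(np.array(pos)-s["position"])/0.5
    w=(Rc.inv()*Rt).as_rotvec()/np.radians(120)
    return np.round(d,4),np.round(w,4)
def down(yaw): return R.from_euler("xyz",[np.pi,0,yaw])
E
python3 - <<'E'
from h import *
im=cv2.imread("pics/top0.png");C=cam("top")
g=cv2.cvtColor(im,cv2.COLOR_BGR2GRAY)
def blob(m,x0,y0,x1,y1):
    r=np.zeros_like(m);r[y0:y1,x0:x1]=m[y0:y1,x0:x1]
    cs,_=cv2.findContours(r,cv2.RETR_EXTERNAL,cv2.CHAIN_APPROX_NONE)
    c=max(cs,key=cv2.contourArea);return cv2.minAreaRect(c)
hsv=cv2.cvtColor(im,cv2.COLOR_BGR2HSV)
sl=blob((g<55).astype(np.uint8)*255,325,170,362,193);print("slot",sl)
b=cv2.boxPoints(sl)
P=np.array([cast(C,p,.08)for p in b]);print(P.round(4), P.mean(0))
print(hsv[203,205:225],hsv[150,200])
m=((hsv[...,1]>110)&(hsv[...,0]<18)).astype(np.uint8)*255
st=blob(m,190,180,235,222);print("stand",st)
P=np.array([cast(C,p,.05)for p in cv2.boxPoints(st)]);print(P.round(4),P.mean(0))
for n,p,z in(("candle",(265,152),.09),("stamp",(265,267),.06),("box",(160,200),.1),("spool",(179,158),.03)):print(n,cast(C,p,z).round(3))
gm=cast(C,(351,213),.08);print("case",gm)
x=cv2.resize(im[130:270,180:400],None,fx=3.5,fy=3.5,interpolation=cv2.INTER_CUBIC);cv2.imwrite("pics/t1.png",x)
E
```

```text
slot ((342.35296630859375, 181.41177368164062), (4.850712299346924, 21.3431339263916), 75.96376037597656)
[[ 0.6003 -0.0406  0.08  ]
 [ 0.6151 -0.0965  0.08  ]
 [ 0.6021 -0.0997  0.08  ]
 [ 0.5874 -0.0439  0.08  ]] [ 0.60125285 -0.07018177  0.08      ]
[[ 13 144 138]
 [ 12 140 140]
 [ 13 142 133]
 [ 12 137 132]
 [ 14 137 123]
 [ 13 138 118]
 [ 14 142 111]
 [ 12 112  84]
 [ 15  47  65]
 [ 11  56  73]
 [ 13 114 107]
 [ 13 139 134]
 [ 12 143 137]
 [ 12 142 140]
 [ 12 141 139]
 [ 14 139 138]
 [ 13 140 138]
 [ 12 143 136]
 [ 13 145 134]
 [ 12 139 130]] [105 162 153]
stand ((215.2000274658203, 203.09999084472656), (26.385601043701172, 22.360679626464844), 26.56505012512207)
[[0.5315 0.3266 0.05  ]
 [0.5882 0.3017 0.05  ]
 [0.5554 0.2342 0.05  ]
 [0.4993 0.2594 0.05  ]] [0.54360539 0.28048606 0.05      ]
candle [0.679 0.14  0.09 ]
stamp [0.37  0.135 0.06 ]
box [0.543 0.414 0.1  ]
spool [0.677 0.397 0.03 ]
case [ 0.51533073 -0.09352617  0.08      ]
```

View pics/t1.png

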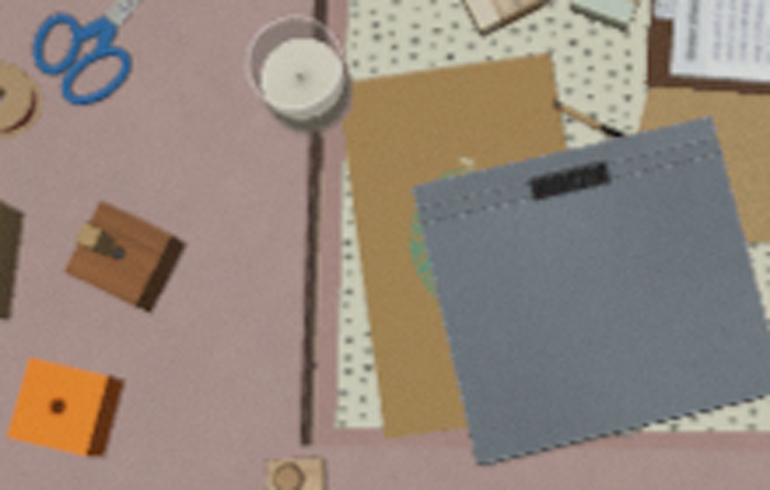

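The enlarged crop shows the leaning handle's top at about (206,197) in the full picture. The rod enters the hole near (214,202). The slot frame is clear on the housing's far side, at a yaw of about 15°.

Run:
```python
from h import *
C=cam("top")
print(cast(C,(205.7,197.4),.131),cast(C,(213.7,202.3),.05))
s=observe();Rc=R.from_euler("xyz",s["tool_rot"])
f,cx,cy,o,M=cam("wrist")
print("cam in tool",Rc.inv().apply(o-s["position"]),(Rc.inv()*R.from_matrix(M)).as_matrix().round(3))
y=np.radians(156.3)
print(delta((.535,.285,.23),down(y)))
```

```text
[0.5453756  0.28274259 0.131     ] [0.54566708 0.28472828 0.05      ]
cam in tool [ 0.07016676 -0.00014594 -0.14323321] [[-0.    -0.96  -0.279]
 [ 1.    -0.     0.001]
 [-0.001 -0.279  0.96 ]]
(array([-0.8581, -0.3931,  0.0021]), array([-0.0005,  0.0001,  0.0567]))
```

Emit:
{"fn": "play_rows", "kwargs": {
  "deltas": [
    [-0.088, -0.039, 0, 0, 0, 0.006, 0],
    [-0.176, -0.077, 0, 0, 0, 0.012, 0],
    [-0.264, -0.116, 0, 0, 0, 0.018, 0],
    [-0.352, -0.155, 0, 0, 0, 0.024, 0],
    [-0.44, -0.194, 0, 0, 0, 0.03, 0],
    [-0.528, -0.232, 0, 0, 0, 0.036, 0],
    [-0.616, -0.271, 0, 0, 0, 0.042, 0],
    [-0.704, -0.31, 0, 0, 0, 0.048, 0],
    [-0.79, -0.348, 0, 0, 0, 0.054, 0],
    [-0.878, -0.387, 0, 0, 0, 0.0567, 0]
  ]
}}

```text
clock: 1.1
position: [0.5465, 0.2839, 0.2312]
tool_rot: [-3.141, -0.0, 2.728]
force: [0.9, 0.7, -0.1]
grip_width: 0.0855
finger_force: 0.0
```

Emit:
{"fn": "play_rows", "kwargs": {
  "deltas": [
    [0, 0, 0, 0, 0, 0, 0],
    [0, 0, 0, 0, 0, 0, 0],
    [0, 0, 0, 0, 0, 0, 0]
  ]
}}

```text
clock: 1.4
position: [0.5447, 0.2861, 0.231]
tool_rot: [-3.141, -0.001, 2.729]
force: [0.4, 0.6, -0.3]
grip_width: 0.0854
finger_force: 0.0
```

Run:
```python
from h import *
s=observe();print(s["clock"],s["position"],s["tool_rot"])
np.save("w1.npy",np.array(list(cam("wrist")),dtype=object),allow_pickle=True)
im=grab_frame("wrist");cv2.imwrite("pics/w1.png",im[:,:,::-1])
```

```text
1.4 [0.54467216 0.28606881 0.23104578] [-3.14138085e+00 -7.63771069e-04  2.72910807e+00]
```

View pics/w1.png

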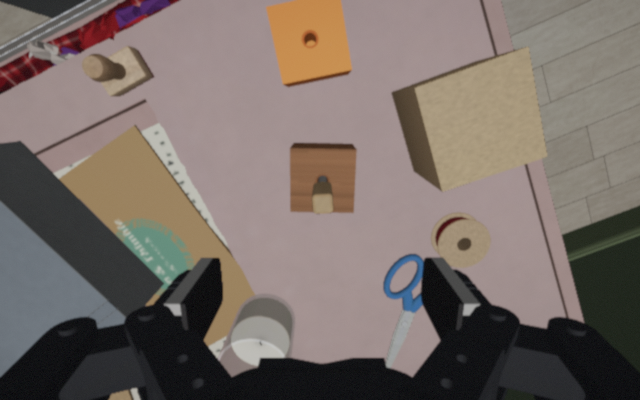

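The wrist view shows the stand at about (323,180), square to the tool. The handle's light top is at about (322,203), its sides also square to the picture. The candle lies well to the side, at (262,325).

Run:
```python
from h import *
im=cv2.imread("pics/w1.png");C=tuple(np.load("w1.npy",allow_pickle=True))
hsv=cv2.cvtColor(im,cv2.COLOR_BGR2HSV)
print(hsv[203,308:338:2].tolist());print(hsv[184:218:2,322].tolist())
m=((hsv[...,2]>150)&(hsv[...,0]<25)).astype(np.uint8)*255
r=np.zeros_like(m);r[170:225,300:345]=m[170:225,300:345]
cs,_=cv2.findContours(r,cv2.RETR_EXTERNAL,cv2.CHAIN_APPROX_NONE)
for c in cs:
  if cv2.contourArea(c)>60:
    q=cv2.minAreaRect(c);print(q,cv2.boundingRect(c))
    P=np.array([cast(C,p,.131)for p in cv2.boxPoints(q)]);print(P.round(4),P.mean(0),np.degrees(np.arctan2(*(P[1]-P[0])[1::-1])))
m=((hsv[...,1]>100)&(hsv[...,0]<20)).astype(np.uint8)*255
r=np.zeros_like(m);r[140:225,280:370]=m[140:225,280:370]
cs,_=cv2.findContours(r,cv2.RETR_EXTERNAL,cv2.CHAIN_APPROX_NONE);c=max(cs,key=cv2.contourArea);print(cv2.minAreaRect(c),cv2.boundingRect(c))
for v in((290,157),(356,157),(290.5,212),(354.5,212)):print(cast(C,v,.05).round(4))
```

```text
[[13, 124, 132], [13, 123, 133], [16, 104, 132], [18, 83, 160], [19, 73, 164], [18, 72, 163], [19, 74, 163], [19, 72, 166], [19, 73, 165], [19, 73, 164], [19, 73, 164], [18, 81, 161], [16, 97, 139], [13, 119, 133], [13, 123, 135]]
[[17, 97, 79], [17, 104, 81], [16, 103, 82], [18, 100, 82], [17, 102, 85], [17, 95, 132], [18, 82, 159], [19, 74, 162], [19, 70, 163], [19, 73, 165], [19, 72, 166], [18, 73, 165], [19, 73, 164], [19, 74, 163], [17, 77, 163], [7, 35, 162], [3, 28, 163]]
((322.0, 209.5), (29.0, 44.0), 90.0) (300, 195, 45, 30)
[[0.5336 0.2734 0.131 ]
 [0.5468 0.3035 0.131 ]
 [0.568  0.2947 0.131 ]
 [0.5545 0.2638 0.131 ]] [0.55071226 0.28382498 0.131     ] 66.33786496480171
((322.3620300292969, 177.29434204101562), (64.10086822509766, 66.83820343017578), 1.3639276027679443) (291, 144, 65, 68)
[0.5129 0.2668 0.05  ]
[0.5384 0.3252 0.05  ]
[0.5635 0.2436 0.05  ]
[0.5895 0.3029 0.05  ]
```

Run:
```python
from h import *
C=tuple(np.load("w1.npy",allow_pickle=True))
h=cast(C,(322.4,203.7),.131);print(h,cast(C,(322.4,193.5),.131),cast(C,(322.4,213.5),.131))
y=observe()["tool_rot"][2]
t=h.copy();t[2]=.0905
print(delta(t,down(y)))
```

```text
[0.54650523 0.28599407 0.131     ] [0.53922712 0.28917623 0.131     ] [0.55361945 0.28288357 0.131     ]
(array([-0.0041,  0.0009,  0.2813]), array([-0.    , -0.0003,  0.    ]))
```

Emit:
{"fn": "play_rows", "kwargs": {
  "deltas": [
    [-0.002, 0, 0.07, 0, 0, 0, 0],
    [-0.003, 0, 0.14, 0, 0, 0, 0],
    [-0.004, 0.001, 0.2, 0, 0, 0, 0],
    [-0.004, 0.001, 0.25, 0, 0, 0, 0],
    [-0.004, 0.001, 0.281, 0, 0, 0, 0],
    [-0.004, 0.001, 0.281, 0, 0, 0, 0]
  ]
}}

```text
clock: 2.05
position: [0.5462, 0.2852, 0.0892]
tool_rot: [-3.139, -0.002, 2.729]
force: [-0.8, -0.5, 1.5]
grip_width: 0.085
finger_force: 0.0
```

Emit:
{"fn": "play_rows", "kwargs": {
  "deltas": [
    [0, 0, 0, 0, 0, 0, 0.4],
    [0, 0, 0, 0, 0, 0, 0.7],
    [0, 0, 0, 0, 0, 0, 1],
    [0, 0, 0, 0, 0, 0, 1],
    [0, 0, 0, 0, 0, 0, 1],
    [0, 0, 0, 0, 0, 0, 1],
    [0, 0, 0, 0, 0, 0, 1],
    [0, 0, 0, 0, 0, 0, 1]
  ],
  "newtons": 50
}}

```text
clock: 2.85
position: [0.5475, 0.285, 0.091]
tool_rot: [3.141, 0.0, 2.728]
force: [-1.0, -0.8, 5.6]
grip_width: 0.0152
finger_force: 50.9
```

Emit:
{"fn": "play_rows", "kwargs": {
  "deltas": [
    [0, 0, -0.01, 0, 0, 0, 1],
    [0, 0, -0.03, 0, 0, 0, 1],
    [0, 0, -0.06, 0, 0, 0, 1],
    [0, 0, -0.1, 0, 0, 0, 1],
    [0, 0, -0.16, 0, 0, 0, 1],
    [0, 0, -0.22, 0, 0, 0, 1],
    [0, 0, -0.28, 0, 0, 0, 1],
    [0, 0, -0.28, 0, 0, 0, 1],
    [0, 0, -0.28, 0, 0, 0, 1],
    [0, 0, -0.28, 0, 0, 0, 1]
  ]
}}

```text
clock: 3.85
position: [0.5471, 0.2848, 0.2305]
tool_rot: [-3.141, -0.0, 2.728]
force: [0.5, -0.0, -0.1]
grip_width: 0.0156
finger_force: 50.3
```

Run:
```python
from h import *
s=observe();print(s["clock"],s["position"],s["tool_rot"],s["force"])
np.save("w2.npy",np.array(list(cam("wrist")),dtype=object),allow_pickle=True)
im=grab_frame("wrist")[:,:,::-1]
cv2.imwrite("pics/w2.png",im)
T=R.from_euler("xyz",s["tool_rot"]).as_matrix();C=cam("wrist")
for d in(0,.0325,.0545,.07,.0795):print(d,proj(C,s["position"]+T[:,2]*d))
```

```text
3.85 [0.547108   0.2847995  0.23050839] [-3.14099139e+00 -4.38416980e-04  2.72807099e+00] [ 0.46637227 -0.0287362  -0.1027942 ]
0 [321.76155445 261.11698205]
0.0325 [321.71722248 235.10247622]
0.0545 [321.69472256 221.8992662 ]
0.07 [321.68141845 214.09225995]
0.0795 [321.67410393 209.80001505]
```

View pics/w2.png

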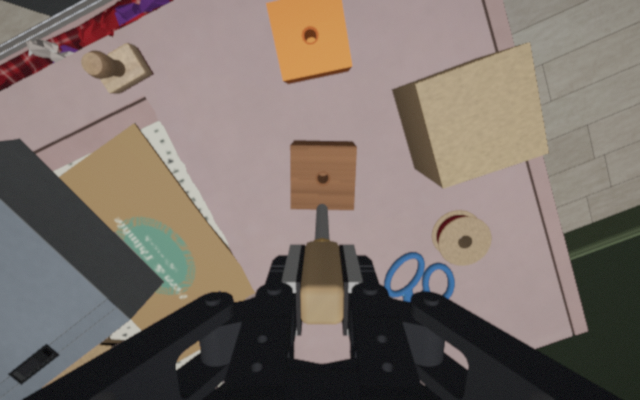

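The wrist view shows the pin held straight, with its tip at about (322,206). The empty hole is at (323,179), and the slot is visible at the lower left, at about (33,364).

Run:
```python
from h import *
im=cv2.imread("pics/w2.png");C=tuple(np.load("w2.npy",allow_pickle=True));g=cv2.cvtColor(im,cv2.COLOR_BGR2GRAY);hsv=cv2.cvtColor(im,cv2.COLOR_BGR2HSV)
s=observe();T=R.from_euler("xyz",s["tool_rot"]).as_matrix();p=s["position"]
r=g[168:192,308:338];m=(r<62).astype(np.uint8);M=cv2.moments(m,True);print("hole",M["m00"],h:=(308+M["m10"]/M["m00"],168+M["m01"]/M["m00"]))
H=cast(C,h,.05);print("hole world",H,"pred tool axis",p, "in tool",T.T@(H-p))
for y in range(200,240,3):print(y,g[y,310:334].tolist())
for dx in(-.004,-.002,0,.002,.004):
  c=p+T@np.array([dx,0,.077]);print(dx,proj(C,c),"edge",proj(C,c+C[4][:,1]*-.004))
```

```text
hole 45.0 (322.6, 178.8)
hole world [0.54751272 0.28568021 0.05      ] pred tool axis [0.54707322 0.28474683 0.23020515] in tool [-1.51579625e-04  1.21635150e-03  1.80203936e-01]
200 [112, 112, 110, 111, 111, 111, 111, 112, 111, 112, 112, 112, 113, 112, 112, 111, 113, 111, 113, 112, 112, 113, 112, 112]
203 [106, 107, 107, 107, 107, 108, 108, 107, 105, 103, 100, 99, 98, 100, 103, 106, 107, 108, 108, 108, 110, 108, 109, 108]
206 [110, 110, 110, 108, 109, 108, 103, 91, 79, 74, 75, 77, 77, 77, 78, 80, 90, 99, 103, 104, 104, 105, 105, 105]
209 [132, 130, 129, 129, 129, 122, 98, 78, 73, 74, 76, 77, 78, 77, 74, 77, 81, 94, 115, 123, 125, 124, 123, 123]
212 [158, 158, 159, 159, 157, 149, 113, 79, 72, 73, 75, 77, 78, 77, 76, 75, 77, 102, 141, 156, 158, 159, 159, 159]
215 [158, 159, 158, 158, 156, 140, 104, 79, 72, 74, 75, 77, 77, 76, 75, 77, 76, 98, 138, 155, 159, 160, 160, 160]
218 [157, 158, 158, 158, 154, 135, 100, 75, 73, 73, 75, 76, 76, 76, 78, 77, 77, 93, 128, 153, 159, 160, 160, 160]
221 [157, 158, 158, 158, 153, 130, 95, 75, 73, 73, 74, 76, 76, 77, 76, 77, 77, 87, 119, 148, 158, 160, 
[... 316 characters left out ...]
7, 100, 143, 158, 160, 160, 162]
233 [160, 161, 160, 158, 140, 105, 76, 71, 73, 74, 76, 77, 78, 77, 77, 77, 78, 76, 97, 137, 155, 160, 160, 161]
236 [158, 161, 160, 155, 135, 101, 76, 73, 74, 72, 76, 79, 75, 75, 75, 76, 78, 77, 94, 129, 153, 159, 160, 160]
239 [158, 157, 155, 146, 120, 90, 77, 78, 78, 80, 83, 86, 88, 84, 81, 80, 78, 79, 86, 113, 144, 155, 158, 159]
-0.004 [321.43035927 216.05813429] edge [321.43035927 210.2648687 ]
-0.002 [321.42891149 213.30360087] edge [321.42891149 207.49638237]
0 [321.42745672 210.53576699] edge [321.42745672 204.71452821]
0.002 [321.42599491 207.75453609] edge [321.42599491 201.91920917]
0.004 [321.42452601 204.95981066] edge [321.42452601 199.11032723]
```

Run:
```python
from h import *
print(observe()["qpos"].round(2),delta((.6013,-.0702,.215),down(np.radians(104.8))))
im=cv2.imread("pics/w2.png");C=tuple(np.load("w2.npy",allow_pickle=True));g=cv2.cvtColor(im,cv2.COLOR_BGR2GRAY)
r=g[340:390,5:65];m=(r<50).astype(np.uint8)*255
cs,_=cv2.findContours(m,cv2.RETR_EXTERNAL,cv2.CHAIN_APPROX_NONE);c=max(cs,key=cv2.contourArea)+np.array([5,340]);q=cv2.minAreaRect(c);print(q)
P=np.array([cast(C,p,.08)for p in cv2.boxPoints(q)]);print(P.round(4),P.mean(0))
```

```text
[-0.63  0.51  0.08  1.63 -0.05  1.01  0.62] (array([-0.3846, -0.6064,  0.0308]), array([-6.000e-04, -1.000e-04,  4.292e-01]))
((33.47889709472656, 363.9730529785156), (15.339227676391602, 49.33890151977539), 51.95296096801758)
[[ 0.6008 -0.1021  0.08  ]
 [ 0.5858 -0.0409  0.08  ]
 [ 0.6022 -0.0409  0.08  ]
 [ 0.6179 -0.103   0.08  ]] [ 0.60167506 -0.07172249  0.08      ]
```

Emit:
{"fn": "play_rows", "kwargs": {
  "deltas": [
    [-0.0385, -0.0606, 0.003, 0, 0, 0.043, 1],
    [-0.077, -0.121, 0.006, 0, 0, 0.086, 1],
    [-0.1155, -0.182, 0.009, 0, 0, 0.129, 1],
    [-0.154, -0.243, 0.012, 0, 0, 0.172, 1],
    [-0.1925, -0.303, 0.015, 0, 0, 0.215, 1],
    [-0.231, -0.364, 0.018, 0, 0, 0.258, 1],
    [-0.2695, -0.4245, 0.021, 0, 0, 0.3, 1],
    [-0.308, -0.485, 0.025, 0, 0, 0.343, 1],
    [-0.346, -0.546, 0.028, 0, 0, 0.386, 1],
    [-0.3846, -0.607, 0.031, 0, 0, 0.429, 1]
  ]
}}

```text
clock: 4.9
position: [0.6013, -0.0716, 0.2145]
tool_rot: [-3.14, -0.0, 1.826]
force: [0.7, 0.6, -0.5]
grip_width: 0.0153
finger_force: 50.3
```

Emit:
{"fn": "play_rows", "kwargs": {
  "deltas": [
    [0, 0, 0, 0, 0, 0, 1],
    [0, 0, 0, 0, 0, 0, 1],
    [0, 0, 0, 0, 0, 0, 1],
    [0, 0, 0, 0, 0, 0, 1]
  ]
}}

```text
clock: 5.3
position: [0.6015, -0.069, 0.2151]
tool_rot: [-3.141, -0.001, 1.831]
force: [-0.7, 0.2, -0.5]
grip_width: 0.0153
finger_force: 50.3
```

Run:
```python
from h import *
s=observe();print(s["clock"],s["position"],s["tool_rot"],s["force"])
np.save("w3.npy",np.array(list(cam("wrist")),dtype=object),allow_pickle=True)
im=grab_frame("wrist")[:,:,::-1]
cv2.imwrite("pics/w3.png",im)
C=cam("wrist");print(proj(C,(.6015,-.071,.08)))
```

```text
5.3 [ 0.60149881 -0.0690253   0.21509782] [-3.14129006e+00 -5.26591431e-04  1.83147087e+00] [-0.73022147  0.22914718 -0.54816682]
[320.29868258 192.50418915]
```

View pics/w3.png

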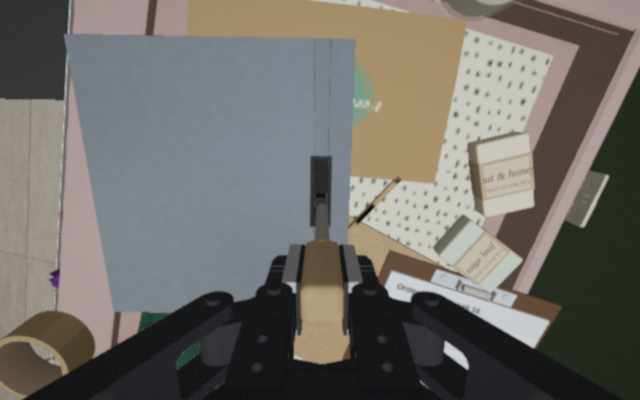

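The wrist view shows the black slot frame spanning about columns 310–331 and rows 156–225, upright in the picture. The pin's tip is over it at about (322,206).

Run:
```python
from h import *
im=cv2.imread("pics/w3.png");C=tuple(np.load("w3.npy",allow_pickle=True));g=cv2.cvtColor(im,cv2.COLOR_BGR2GRAY)
for y in list(range(150,160,2))+list(range(164,230,6)):print(y,g[y,304:338].tolist())
s=observe();T=R.from_euler("xyz",s["tool_rot"]).as_matrix();p=s["position"]
for v in((310,170),(331,170),(310,190),(331,190),(310,210),(331,210),(320,156),(320,225)):
  P=cast(C,v,.08);print(v,P.round(4),(T.T@(P-p)).round(4))
```

```text
150 [138, 137, 138, 138, 137, 138, 137, 138, 136, 130, 130, 132, 131, 132, 132, 133, 132, 130, 132, 131, 130, 130, 131, 129, 123, 126, 132, 131, 132, 131, 132, 132, 132, 132]
152 [138, 137, 139, 139, 139, 139, 138, 138, 136, 131, 131, 132, 131, 131, 132, 131, 132, 131, 130, 132, 130, 131, 131, 129, 120, 126, 129, 132, 131, 131, 131, 131, 131, 132]
154 [138, 140, 139, 139, 140, 138, 136, 136, 134, 127, 127, 127, 128, 129, 129, 129, 129, 129, 128, 127, 127, 128, 128, 125, 118, 123, 127, 128, 128, 130, 131, 132, 133, 131]
156 [138, 137, 138, 138, 139, 132, 106, 86, 79, 77, 76, 76, 77, 78, 80, 85, 88, 88, 88, 88, 88, 85, 83, 84, 81, 83, 84, 97, 119, 129, 131, 132, 132, 131]
158 [138, 137, 138, 138, 138, 131, 95, 63, 56, 54, 53, 54, 54, 54, 54, 54, 54, 54, 56, 52, 55, 54, 54, 55, 55, 56, 59, 80, 117, 130, 132, 132, 131, 131]
164 [136, 136, 137, 138, 136, 128, 95, 61, 51, 51, 44, 41, 40, 43, 42, 41, 40, 41, 39, 42, 42, 39, 40, 45, 55, 57, 60, 85, 119, 131, 132, 133, 133, 132]
170 [136, 137, 137, 136, 137, 128, 94, 63, 50, 45, 39, 41, 41, 40, 41, 42, 42, 43, 40, 40, 42, 40, 40, 44, 50, 54, 
[... 1221 characters left out ...]
 60, 60, 92, 119, 129, 130, 131, 131, 132, 129]
224 [134, 135, 134, 135, 132, 114, 79, 52, 45, 45, 48, 62, 72, 77, 79, 81, 82, 81, 82, 81, 80, 80, 81, 76, 67, 68, 100, 124, 131, 131, 133, 131, 131, 132]
(310, 170) [ 0.5881 -0.0542  0.08  ] [ 0.0179 -0.0091  0.1352]
(331, 170) [ 0.6051 -0.0497  0.08  ] [0.0179 0.0085 0.1352]
(310, 190) [ 0.5924 -0.071   0.08  ] [ 0.0006 -0.0093  0.1352]
(331, 190) [ 0.6097 -0.0664  0.08  ] [0.0006 0.0086 0.1352]
(310, 210) [ 0.5968 -0.0882  0.08  ] [-0.0172 -0.0095  0.1352]
(331, 210) [ 0.6144 -0.0836  0.08  ] [-0.0173  0.0087  0.1352]
(320, 156) [ 0.5932 -0.0407  0.08  ] [ 0.0296 -0.0007  0.1352]
(320, 225) [ 0.6087 -0.0994  0.08  ] [-0.031  -0.0008  0.1352]
```

Emit:
{"fn": "play_rows", "kwargs": {
  "deltas": [
    [-0.001, -0.0016, 0.03, 0, 0, 0, 1],
    [-0.001, -0.0016, 0.06, 0, 0, 0, 1],
    [-0.001, -0.0016, 0.08, 0, 0, 0, 1],
    [-0.001, -0.0016, 0.094, 0, 0, 0, 1],
    [-0.001, -0.0016, 0.1, 0, 0, 0, 1],
    [-0.001, -0.0016, 0.1, 0, 0, 0, 1],
    [-0.001, -0.0016, 0.1, 0, 0, 0, 1]
  ]
}}

```text
clock: 6.05
position: [0.6012, -0.0709, 0.1658]
tool_rot: [3.141, 0.0, 1.83]
force: [0.0, -0.1, 0.9]
grip_width: 0.0152
finger_force: 50.3
```

Run:
```python
from h import *
s=observe();print(s["clock"],s["position"],s["tool_rot"],s["force"])
C=cam("wrist")
im=grab_frame("wrist")[:,:,::-1]
cv2.imwrite("pics/w4.png",cv2.resize(im[130:260,250:400],None,fx=4,fy=4,interpolation=cv2.INTER_CUBIC))
g=cv2.cvtColor(im,cv2.COLOR_BGR2GRAY)
for y in range(170,240,6):print(y,g[y,302:342].tolist())
```

```text
6.05 [ 0.60120912 -0.07093416  0.16576693] [3.14095719e+00 2.11891075e-04 1.82957826e+00] [ 0.04780934 -0.07233701  0.86390553]
170 [137, 138, 137, 138, 138, 133, 109, 76, 57, 52, 50, 44, 41, 41, 40, 41, 41, 41, 43, 39, 42, 43, 41, 42, 42, 41, 42, 42, 49, 52, 51, 55, 82, 118, 130, 132, 132, 132, 133, 133]
176 [137, 137, 136, 137, 137, 132, 109, 75, 54, 53, 49, 43, 42, 39, 43, 42, 41, 42, 42, 43, 42, 38, 43, 42, 41, 43, 40, 41, 47, 49, 50, 58, 84, 118, 129, 132, 131, 132, 131, 132]
182 [137, 137, 136, 136, 137, 132, 108, 75, 55, 51, 47, 43, 40, 41, 41, 41, 38, 39, 40, 40, 39, 41, 41, 41, 40, 41, 40, 42, 55, 55, 53, 62, 93, 121, 130, 132, 132, 132, 133, 133]
188 [138, 137, 138, 138, 137, 133, 108, 74, 54, 48, 45, 42, 41, 39, 41, 42, 39, 42, 40, 42, 43, 43, 42, 41, 40, 41, 39, 41, 45, 49, 48, 60, 91, 120, 129, 131, 131, 130, 131, 131]
194 [135, 135, 136, 137, 137, 131, 107, 74, 53, 54, 60, 52, 45, 43, 42, 41, 42, 41, 42, 40, 41, 39, 42, 41, 40, 41, 40, 37, 46, 49, 49, 66, 103, 124, 130, 131, 132, 131, 130, 131]
200 [136, 137, 137, 137, 137, 131, 106, 71, 50, 51, 59, 50, 43, 44, 41, 40, 
[... 484 characters left out ...]
137, 138, 132, 107, 71, 47, 43, 54, 68, 57, 56, 71, 77, 78, 81, 81, 80, 80, 83, 81, 81, 79, 77, 67, 58, 47, 47, 52, 80, 115, 128, 130, 131, 131, 130, 130, 130]
224 [137, 137, 135, 137, 137, 130, 106, 70, 47, 44, 42, 37, 41, 60, 73, 78, 79, 81, 80, 83, 81, 80, 79, 79, 79, 75, 63, 49, 44, 44, 57, 90, 119, 130, 131, 131, 130, 131, 130, 131]
230 [136, 137, 136, 137, 137, 131, 104, 69, 47, 41, 36, 41, 49, 68, 75, 79, 80, 81, 83, 81, 84, 81, 82, 79, 81, 79, 73, 62, 50, 43, 53, 89, 119, 129, 130, 130, 130, 132, 131, 129]
236 [136, 136, 136, 137, 136, 130, 106, 69, 46, 43, 48, 49, 56, 69, 77, 78, 80, 80, 81, 82, 82, 81, 81, 80, 80, 79, 74, 59, 45, 44, 63, 101, 124, 130, 132, 132, 131, 131, 130, 130]
```

View pics/w4.png

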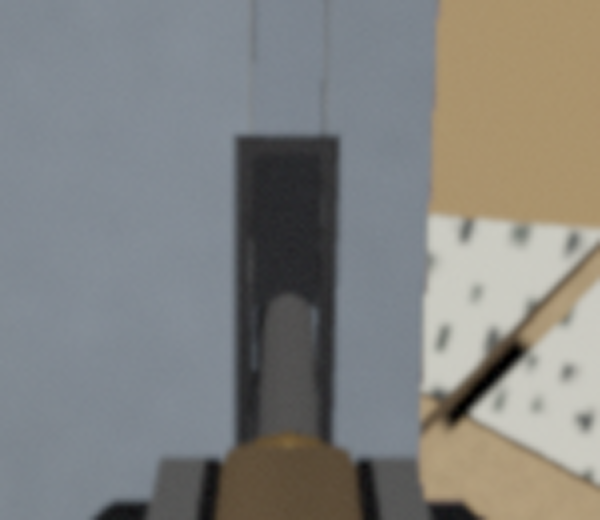

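The close view shows the rod's end centred in the slot's width within about 0.3 mm, at about (321,206), and it is ready to go in.

Emit:
{"fn": "play_rows", "kwargs": {
  "deltas": [
    [0, -0.0004, 0.004, 0, 0, 0, 1],
    [0, -0.0004, 0.008, 0, 0, 0, 1],
    [0, -0.0004, 0.012, 0, 0, 0, 1],
    [0, -0.0004, 0.016, 0, 0, 0, 1],
    [0, -0.0004, 0.02, 0, 0, 0, 1]
  ]
}}

```text
clock: 6.6
position: [0.6007, -0.071, 0.1551]
tool_rot: [-3.142, -0.0, 1.83]
force: [-0.3, -1.0, -1.3]
grip_width: 0.0154
finger_force: 50.3
```

Emit:
{"fn": "play_rows", "kwargs": {
  "deltas": [
    [0, 0, 0.004, 0, 0, 0, 1],
    [0, 0, 0.008, 0, 0, 0, 1],
    [0, 0, 0.012, 0, 0, 0, 1],
    [0, 0, 0.016, 0, 0, 0, 1],
    [0, 0, 0.016, 0, 0, 0, 1]
  ]
}}

```text
clock: 7.1
position: [0.6006, -0.071, 0.147]
tool_rot: [-3.141, -0.0, 1.829]
force: [-0.4, -0.2, 0.1]
grip_width: 0.0154
finger_force: 50.3
```

Emit:
{"fn": "play_rows", "kwargs": {
  "deltas": [
    [0, 0, 0.004, 0, 0, 0, 1],
    [0, 0, 0.008, 0, 0, 0, 1],
    [0, 0, 0.012, 0, 0, 0, 1],
    [0, 0, 0.012, 0, 0, 0, 1]
  ]
}}

```text
clock: 7.5
position: [0.6006, -0.0709, 0.141]
tool_rot: [-3.141, -0.0, 1.83]
force: [-0.8, 0.8, -0.6]
grip_width: 0.0156
finger_force: 50.3
```

Emit:
{"fn": "play_rows", "kwargs": {
  "deltas": [
    [0, 0, 0.004, 0, 0, 0, 1],
    [0, 0, 0.008, 0, 0, 0, 1],
    [0, 0, 0.01, 0, 0, 0, 1],
    [0, 0, 0.01, 0, 0, 0, 1]
  ]
}}

```text
clock: 7.9
position: [0.6007, -0.071, 0.1361]
tool_rot: [-3.141, -0.0, 1.83]
force: [-0.0, -0.4, -0.9]
grip_width: 0.0156
finger_force: 50.3
```

Emit:
{"fn": "play_rows", "kwargs": {
  "deltas": [
    [0, 0, 0.002, 0, 0, 0, 1],
    [0, 0, 0.004, 0, 0, 0, 1],
    [0, 0, 0.0045, 0, 0, 0, 1],
    [0, 0, 0.0045, 0, 0, 0, 1]
  ]
}}

```text
clock: 8.3
position: [0.6008, -0.071, 0.134]
tool_rot: [3.142, 0.0, 1.829]
force: [1.0, -0.1, 0.2]
grip_width: 0.0153
finger_force: 50.3
```

Emit:
{"fn": "play_rows", "kwargs": {
  "deltas": [
    [0, 0, -0.01, 0, 0, 0, 1],
    [0, 0, -0.02, 0, 0, 0, 1],
    [0, 0, -0.027, 0, 0, 0, 1],
    [0.01, 0, -0.027, 0, 0, 0, 1],
    [0.02, 0, -0.027, 0, 0, 0, 1],
    [0.026, 0, -0.027, 0, 0, 0, 1],
    [0.026, 0, -0.027, 0, 0, 0, 1],
    [0.026, 0, -0.027, 0, 0, 0, 1]
  ]
}}

```text
clock: 9.1
position: [0.5974, -0.0583, 0.1475]
tool_rot: [-3.141, 0.0, 1.83]
force: [-0.0, 0.6, -1.6]
grip_width: 0.0154
finger_force: 50.3
```

Emit:
{"fn": "play_rows", "kwargs": {
  "deltas": [
    [0, 0, 0.004, 0, 0, 0, 1],
    [0, 0, 0.008, 0, 0, 0, 1],
    [0, 0, 0.012, 0, 0, 0, 1],
    [0, 0, 0.014, 0, 0, 0, 1],
    [0, 0, 0.014, 0, 0, 0, 1]
  ]
}}

```text
clock: 9.6
position: [0.5973, -0.0584, 0.1403]
tool_rot: [-3.141, -0.0, 1.829]
force: [-0.0, 0.7, -0.0]
grip_width: 0.0153
finger_force: 50.3
```

Emit:
{"fn": "play_rows", "kwargs": {
  "deltas": [
    [0, 0, 0.004, 0, 0, 0, 1],
    [0, 0, 0.008, 0, 0, 0, 1],
    [0, 0, 0.012, 0, 0, 0, 1],
    [0, 0, 0.012, 0, 0, 0, 1]
  ]
}}

```text
clock: 10.0
position: [0.5973, -0.0584, 0.1342]
tool_rot: [-3.141, -0.0, 1.83]
force: [0.1, 0.5, -1.0]
grip_width: 0.0152
finger_force: 50.3
```

Emit:
{"fn": "play_rows", "kwargs": {
  "deltas": [
    [0, 0, -0.01, 0, 0, 0, 1],
    [0, 0, -0.02, 0, 0, 0, 1],
    [0, 0, -0.027, 0, 0, 0, 1],
    [-0.015, 0, -0.027, 0, 0, 0, 1],
    [-0.03, 0, -0.027, 0, 0, 0, 1],
    [-0.042, 0, -0.027, 0, 0, 0, 1],
    [-0.05, 0, -0.027, 0, 0, 0, 1],
    [-0.052, 0, -0.027, 0, 0, 0, 1],
    [-0.052, 0, -0.027, 0, 0, 0, 1]
  ]
}}

```text
clock: 10.9
position: [0.604, -0.0837, 0.1479]
tool_rot: [-3.141, -0.0, 1.829]
force: [-0.3, 0.3, -1.0]
grip_width: 0.0154
finger_force: 50.3
```

Emit:
{"fn": "play_rows", "kwargs": {
  "deltas": [
    [0, 0, 0.004, 0, 0, 0, 1],
    [0, 0, 0.008, 0, 0, 0, 1],
    [0, 0, 0.012, 0, 0, 0, 1],
    [0, 0, 0.014, 0, 0, 0, 1],
    [0, 0, 0.014, 0, 0, 0, 1]
  ]
}}

```text
clock: 11.4
position: [0.604, -0.0835, 0.1409]
tool_rot: [-3.141, -0.0, 1.83]
force: [-0.2, -0.5, 0.1]
grip_width: 0.015
finger_force: 50.3
```

Emit:
{"fn": "play_rows", "kwargs": {
  "deltas": [
    [0, 0, 0.004, 0, 0, 0, 1],
    [0, 0, 0.008, 0, 0, 0, 1],
    [0, 0, 0.01, 0, 0, 0, 1],
    [0, 0, 0.01, 0, 0, 0, 1]
  ]
}}

```text
clock: 11.8
position: [0.6043, -0.0836, 0.1362]
tool_rot: [3.141, 0.0, 1.829]
force: [0.3, -0.4, 4.9]
grip_width: 0.0155
finger_force: 51.1
```

Emit:
{"fn": "play_rows", "kwargs": {
  "deltas": [
    [0, 0, -0.008, 0, 0, 0, 1],
    [0, 0, -0.014, 0, 0, 0, 1],
    [-0.004, 0, -0.014, 0, 0, 0, 1],
    [-0.004, 0, -0.014, 0, 0, 0, 1],
    [-0.004, 0, -0.011, 0, 0, 0, 1],
    [-0.004, 0, -0.008, 0, 0, 0, 1],
    [-0.004, 0, -0.005, 0, 0, 0, 1],
    [-0.004, 0, -0.005, 0, 0, 0, 1]
  ]
}}

```text
clock: 12.6
position: [0.6046, -0.0855, 0.1385]
tool_rot: [-3.142, -0.0, 1.829]
force: [-0.5, -0.2, 2.3]
grip_width: 0.0155
finger_force: 50.8
```

Emit:
{"fn": "play_rows", "kwargs": {
  "deltas": [
    [0, 0, 0.003, 0, 0, 0, 1],
    [0, 0, 0.006, 0, 0, 0, 1],
    [0, 0, 0.009, 0, 0, 0, 1],
    [0, 0, 0.009, 0, 0, 0, 1]
  ]
}}

```text
clock: 13.0
position: [0.6047, -0.0855, 0.1342]
tool_rot: [3.141, 0.0, 1.829]
force: [-1.1, 1.0, 4.7]
grip_width: 0.0152
finger_force: 51.1
```

Emit:
{"fn": "play_rows", "kwargs": {
  "deltas": [
    [0, 0, 0.003, 0, 0, 0, 1],
    [0, 0, 0.006, 0, 0, 0, 1],
    [0, 0, 0.006, 0, 0, 0, 1]
  ]
}}

```text
clock: 13.3
position: [0.6047, -0.0855, 0.1312]
tool_rot: [3.141, 0.0, 1.83]
force: [-1.0, 0.3, 6.1]
grip_width: 0.0154
finger_force: 51.3
```

Emit:
{"fn": "play_rows", "kwargs": {
  "deltas": [
    [0, 0, 0.001, 0, 0, 0, 1],
    [0, 0, 0.002, 0, 0, 0, 1],
    [0, 0, 0.002, 0, 0, 0, 1]
  ]
}}

```text
clock: 13.6
position: [0.6048, -0.0855, 0.1304]
tool_rot: [3.141, 0.0, 1.829]
force: [-2.1, 0.2, 7.1]
grip_width: 0.0155
finger_force: 51.3
```

Emit:
{"fn": "play_rows", "kwargs": {
  "deltas": [
    [0, 0, 0.001, 0, 0, 0, 1],
    [0, 0, 0.002, 0, 0, 0, 1],
    [0, 0, 0.002, 0, 0, 0, 1]
  ]
}}

```text
clock: 13.9
position: [0.6048, -0.0855, 0.1294]
tool_rot: [3.141, 0.0, 1.829]
force: [-0.4, -0.2, 7.0]
grip_width: 0.0154
finger_force: 51.4
```

Emit:
{"fn": "play_rows", "kwargs": {
  "deltas": [
    [0, 0, 0.001, 0, 0, 0, 1],
    [0, 0, 0.002, 0, 0, 0, 1],
    [0, 0, 0.002, 0, 0, 0, 1]
  ]
}}

```text
clock: 14.2
position: [0.6048, -0.0855, 0.1284]
tool_rot: [3.141, 0.0, 1.83]
force: [-1.7, 0.2, 5.9]
grip_width: 0.0154
finger_force: 51.4
```

Emit:
{"fn": "play_rows", "kwargs": {
  "deltas": [
    [0, 0, 0.001, 0, 0, 0, 1],
    [0, 0, 0.002, 0, 0, 0, 1],
    [0, 0, 0.002, 0, 0, 0, 1]
  ]
}}

```text
clock: 14.5
position: [0.6048, -0.0855, 0.1274]
tool_rot: [3.141, 0.0, 1.83]
force: [-0.3, 0.6, 6.4]
grip_width: 0.0152
finger_force: 51.1
```

Run:
```python
from h import *
print(observe()["force"],observe()["position"])
a=cv2.imread("pics/scene0.png");b=grab_frame("scene")[:,:,::-1]
cv2.imwrite("pics/s1.png",np.hstack([a[160:300,250:420],b[160:300,250:420]]).repeat(2,0).repeat(2,1))
```

```text
[-0.31190271  0.58272326  6.43488731] [ 0.6048381  -0.08546515  0.12735067]
```

View pics/s1.png

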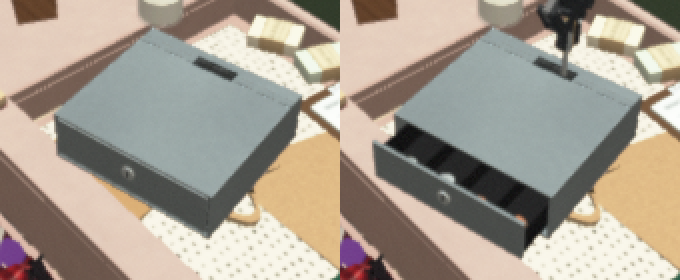

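The comparison shows the drawer sprung open in the right half: its front has come out and the inside compartments are visible. Now I'll draw the pin out.

Emit:
{"fn": "play_rows", "kwargs": {
  "deltas": [
    [0, 0, -0.008, 0, 0, 0, 1],
    [0, 0, -0.018, 0, 0, 0, 1],
    [0, 0, -0.03, 0, 0, 0, 1],
    [0, 0, -0.045, 0, 0, 0, 1],
    [0, 0, -0.06, 0, 0, 0, 1],
    [0, 0, -0.08, 0, 0, 0, 1],
    [0, 0, -0.11, 0, 0, 0, 1],
    [0, 0, -0.15, 0, 0, 0, 1],
    [0, 0, -0.19, 0, 0, 0, 1],
    [0, 0, -0.206, 0, 0, 0, 1]
  ]
}}

```text
clock: 15.55
position: [0.6053, -0.0857, 0.2327]
tool_rot: [3.139, 0.001, 1.829]
force: [-0.8, 0.6, -0.4]
grip_width: 0.0156
finger_force: 50.4
```

Run:
```python
from h import *
s=observe();print(s["position"],s["force"],delta((.5473,.2851,.215),down(2.728)))
```

```text
[ 0.60525815 -0.08569411  0.23265655] [-0.84994754  0.55372066 -0.44225794] (array([0.7466, 0.0774, 0.0349]), array([ 0.001 ,  0.0009, -0.4291]))
```

Emit:
{"fn": "play_rows", "kwargs": {
  "deltas": [
    [0.0746, 0.0077, 0.003, 0, 0, -0.043, 1],
    [0.149, 0.0155, 0.006, 0, 0, -0.086, 1],
    [0.224, 0.023, 0.009, 0, 0, -0.129, 1],
    [0.299, 0.031, 0.012, 0, 0, -0.172, 1],
    [0.373, 0.039, 0.015, 0, 0, -0.215, 1],
    [0.448, 0.046, 0.018, 0, 0, -0.258, 1],
    [0.523, 0.054, 0.021, 0, 0, -0.3, 1],
    [0.597, 0.062, 0.024, 0, 0, -0.343, 1],
    [0.672, 0.07, 0.027, 0, 0, -0.386, 1],
    [0.7466, 0.0774, 0.03, 0, 0, -0.429, 1]
  ]
}}

```text
clock: 16.55
position: [0.546, 0.2867, 0.2151]
tool_rot: [-3.141, 0.0, 2.732]
force: [1.0, -0.9, -1.1]
grip_width: 0.0152
finger_force: 50.3
```

Emit:
{"fn": "play_rows", "kwargs": {
  "deltas": [
    [0, 0, 0.03, 0, 0, 0, 1],
    [0, 0, 0.06, 0, 0, 0, 1],
    [0, 0, 0.08, 0, 0, 0, 1],
    [0, 0, 0.08, 0, 0, 0, 1],
    [0, 0, 0.08, 0, 0, 0, 1]
  ]
}}

```text
clock: 17.05
position: [0.5467, 0.2851, 0.1754]
tool_rot: [3.142, 0.0, 2.728]
force: [0.6, 0.1, -0.1]
grip_width: 0.0153
finger_force: 50.3
```

Run:
```python
from h import *
s=observe();print(s["clock"],s["position"],s["tool_rot"])
C=cam("wrist");np.save("w5.npy",np.array(list(C),dtype=object),allow_pickle=True)
im=grab_frame("wrist")[:,:,::-1];cv2.imwrite("pics/w5.png",im)
cv2.imwrite("pics/w5c.png",cv2.resize(im[110:260,240:400],None,fx=4,fy=4,interpolation=cv2.INTER_CUBIC))
g=cv2.cvtColor(im,cv2.COLOR_BGR2GRAY)
T=R.from_euler("xyz",s["tool_rot"]).as_matrix();p=s["position"]
c=p+T@np.array([0,0,.077]);print("tip ctr",proj(C,c),"edge",proj(C,c+C[4][:,1]*-.004),"axis at mouth",proj(C,p+T[:,2]*(p[2]-.05)))
r=g[140:204,306:340]
for y in range(168,222,2):print(y,g[y,308:338].tolist())
```

```text
17.05 [0.54669944 0.28514772 0.17542367] [3.14155658e+00 1.38504778e-04 2.72761361e+00]
tip ctr [321.57018545 210.67485087] edge [321.57018545 204.84704184] axis at mouth [321.53234399 192.85414932]
168 [118, 120, 120, 119, 119, 119, 120, 121, 120, 120, 119, 119, 119, 121, 120, 120, 119, 120, 120, 121, 119, 121, 121, 120, 121, 121, 120, 121, 121, 120]
170 [117, 119, 118, 119, 118, 119, 118, 119, 118, 118, 119, 119, 119, 120, 119, 119, 119, 120, 119, 118, 120, 120, 120, 118, 120, 119, 120, 120, 120, 121]
172 [115, 116, 115, 116, 116, 116, 115, 116, 116, 116, 116, 117, 116, 116, 116, 118, 117, 117, 116, 117, 117, 116, 117, 118, 117, 117, 117, 118, 117, 118]
174 [111, 113, 113, 113, 113, 113, 113, 114, 114, 113, 113, 114, 114, 114, 114, 113, 113, 114, 114, 114, 114, 114, 114, 114, 114, 114, 114, 115, 113, 114]
176 [113, 114, 115, 114, 113, 113, 112, 114, 113, 112, 113, 112, 114, 114, 113, 114, 113, 113, 112, 114, 113, 114, 112, 113, 114, 114, 113, 113, 114, 114]
178 [114, 114, 114, 113, 113, 113, 115, 114, 114, 114, 114, 114, 115, 114, 115, 115, 114, 115, 115, 115, 114, 114, 114, 113, 1
[... 2399 characters left out ...]
 115, 115, 114, 115, 115, 114, 109, 90, 74, 73, 73, 75, 78, 75, 77, 78, 76, 76, 84, 101, 108, 109, 107, 109, 108, 107, 109, 107, 107]
214 [114, 114, 115, 114, 114, 116, 114, 106, 85, 73, 72, 74, 75, 75, 77, 77, 77, 76, 77, 84, 104, 112, 114, 114, 113, 113, 113, 114, 114, 115]
216 [110, 113, 113, 113, 113, 112, 111, 104, 84, 73, 72, 72, 75, 78, 76, 78, 77, 76, 76, 81, 99, 109, 112, 113, 114, 115, 113, 115, 115, 113]
218 [110, 111, 110, 112, 111, 111, 108, 99, 82, 72, 71, 73, 75, 76, 78, 75, 77, 76, 77, 81, 99, 109, 112, 113, 114, 113, 113, 112, 113, 114]
220 [110, 110, 109, 110, 112, 109, 106, 94, 79, 72, 71, 73, 75, 77, 77, 77, 76, 76, 77, 80, 91, 106, 110, 111, 111, 111, 110, 111, 113, 112]
```

View pics/w5c.png

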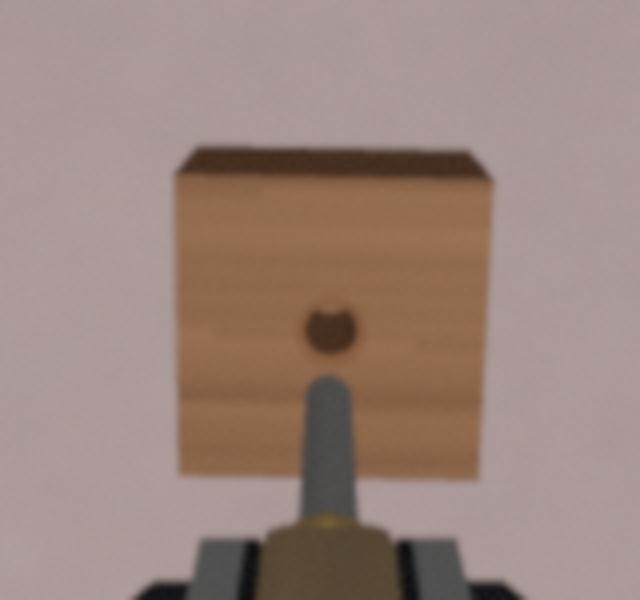

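The close view shows the empty hole at about (322.3,192) and the pin tip at about (322,206) in line with it. Only about 0.4 mm of correction is needed.

Emit:
{"fn": "play_rows", "kwargs": {
  "deltas": [
    [0.0002, 0.0007, 0.02, 0, 0, 0, 1],
    [0.0002, 0.0007, 0.045, 0, 0, 0, 1],
    [0.0002, 0.0007, 0.065, 0, 0, 0, 1],
    [0.0002, 0.0007, 0.078, 0, 0, 0, 1],
    [0.0002, 0.0007, 0.082, 0, 0, 0, 1],
    [0.0002, 0.0007, 0.086, 0, 0, 0, 1],
    [0.0002, 0.0007, 0.09, 0, 0, 0, 1],
    [0.0002, 0.0007, 0.094, 0, 0, 0, 1],
    [0.0002, 0.0007, 0.098, 0, 0, 0, 1],
    [0.0002, 0.0007, 0.098, 0, 0, 0, 1]
  ]
}}

```text
clock: 18.1
position: [0.5465, 0.2856, 0.1259]
tool_rot: [-3.141, -0.0, 2.728]
force: [-0.5, -0.2, -1.1]
grip_width: 0.0154
finger_force: 50.3
```

Emit:
{"fn": "play_rows", "kwargs": {
  "deltas": [
    [0, 0, 0.007, 0, 0, 0, 1],
    [0, 0, 0.014, 0, 0, 0, 1],
    [0, 0, 0.021, 0, 0, 0, 1],
    [0, 0, 0.028, 0, 0, 0, 1],
    [0, 0, 0.035, 0, 0, 0, 1],
    [0, 0, 0.042, 0, 0, 0, 1],
    [0, 0, 0.049, 0, 0, 0, 1],
    [0, 0, 0.056, 0, 0, 0, 1],
    [0, 0, 0.063, 0, 0, 0, 1],
    [0, 0, 0.063, 0, 0, 0, 1]
  ]
}}

```text
clock: 19.1
position: [0.5463, 0.2856, 0.094]
tool_rot: [-3.141, -0.0, 2.728]
force: [-0.2, -0.3, -0.1]
grip_width: 0.0155
finger_force: 50.3
```

Emit:
{"fn": "play_rows", "kwargs": {
  "deltas": [
    [0, 0, 0.002, 0, 0, 0, 1],
    [0, 0, 0.004, 0, 0, 0, 1],
    [0, 0, 0.006, 0, 0, 0, 1],
    [0, 0, 0.006, 0, 0, 0, 1]
  ]
}}

```text
clock: 19.5
position: [0.5465, 0.2857, 0.0915]
tool_rot: [-3.142, 0.0, 2.728]
force: [0.3, -0.1, -0.2]
grip_width: 0.0152
finger_force: 50.3
```

Emit:
{"fn": "play_rows", "kwargs": {
  "deltas": [
    [0, 0, 0.001, 0, 0, 0, 1],
    [0, 0, 0.002, 0, 0, 0, 1],
    [0, 0, 0.002, 0, 0, 0, 1]
  ]
}}

```text
clock: 19.8
position: [0.5467, 0.2858, 0.091]
tool_rot: [3.141, 0.0, 2.728]
force: [-0.2, -0.2, 6.9]
grip_width: 0.0153
finger_force: 51.4
```

Bottomed out with 7 N. Next I'll open the gripper and rise.

Emit:
{"fn": "play_rows", "kwargs": {
  "deltas": [
    [0, 0, 0, 0, 0, 0, 0.8],
    [0, 0, 0, 0, 0, 0, 0.6],
    [0, 0, 0, 0, 0, 0, 0.4],
    [0, 0, 0, 0, 0, 0, 0.2],
    [0, 0, 0, 0, 0, 0, 0],
    [0, 0, 0, 0, 0, 0, 0],
    [0, 0, 0, 0, 0, 0, 0],
    [0, 0, 0, 0, 0, 0, 0]
  ]
}}

```text
clock: 20.6
position: [0.5465, 0.2857, 0.0905]
tool_rot: [-3.142, -0.0, 2.728]
force: [-0.3, -0.4, 0.0]
grip_width: 0.0852
finger_force: 0.0
```

Emit:
{"fn": "play_rows", "kwargs": {
  "deltas": [
    [0, 0, -0.02, 0, 0, 0, 0],
    [0, 0, -0.06, 0, 0, 0, 0],
    [0, 0, -0.12, 0, 0, 0, 0],
    [0, 0, -0.18, 0, 0, 0, 0],
    [0, 0, -0.24, 0, 0, 0, 0],
    [0, 0, -0.28, 0, 0, 0, 0],
    [0, 0, -0.28, 0, 0, 0, 0],
    [0, 0, -0.28, 0, 0, 0, 0]
  ]
}}

```text
clock: 21.4
position: [0.5465, 0.2857, 0.2312]
tool_rot: [3.141, 0.0, 2.728]
force: [-0.9, -0.2, -0.7]
grip_width: 0.0856
finger_force: 0.0
```

Run:
```python
from h import *
a=grab_frame("scene")[:,:,::-1];b=grab_frame("wrist")[:,:,::-1]
cv2.imwrite("pics/f.png",np.hstack([a[100:300,200:500],b[:300,150:500]]))
```

```text
Traceback (most recent call last):
ValueError: all the input array dimensions except for the concatenation axis must match exactly, but along dimension 0, the array at index 0 has size 200 and the array at index 1 has size 300
```

Run:
```python
from h import *
a=grab_frame("scene")[:,:,::-1];b=grab_frame("wrist")[:,:,::-1]
cv2.imwrite("pics/f.png",np.hstack([a[50:350,200:500],b[:300,150:500]]))
```

```text
(no output)
```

View pics/f.png

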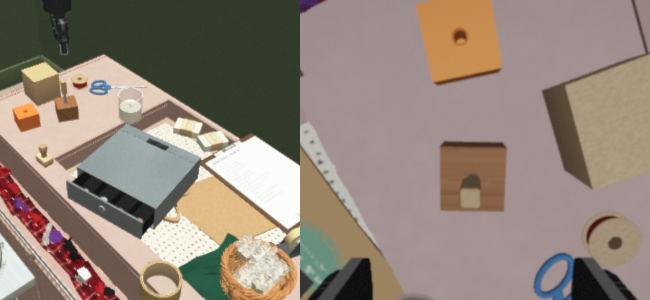

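The final view shows the drawer open, the pin upright in its brown stand at about (470,195), and the bystanders where they were.

```bash
python3 -c "
from workcell import *
print(job_done())"
```

```text
the job is handed in; nothing more can be done
None
```

The drawer sprung open with the highest force reading near 7 N, the pin is back fully down in its stand, the other things were left in place, and I handed the job in at about 21.5 s.

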